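# Open the catch-held lid of the large parts case

## Robot

A 6-joint arm with a two-finger parallel gripper is mounted at the origin on the work surface. World frame = base frame: x ahead of the robot, y to its left, z up, the work surface at z = 0. Lengths are in m, angles in rad, forces in N, time in s.
With the tool pointing down it reaches from about 0.3 to 0.775 m from the base axis. Payload 14.6 kg.
Tool frame: the origin (TCP) lies between the finger pads; the fingertips stand 19 mm ahead of it and the grasp point (between the pads) is the TCP (ctrl.finger_overhang is the distance from the TCP to the fingertips, in m); z points along the fingers, y is the direction in which the jaws open and shut (so a half turn about z gives the same grasp; the last joint's range is limited). The gripper opens to 94 mm and grips with 3 to 60 N. Pads are 16 mm wide; open, the fingers measure 119 mm over their backs; the gripper's body (75 mm by 177 mm) begins 78 mm behind the grasp point.
Start: joints at [-1.238, 0.3, 1.521, -0, 1.321, -0.067], TCP at [0.214, -0.507, 0.224] pointing down, gripper open.
Joint ranges: [-3.03, 3.03], [-0.79, 2.21], [0.23, 2.52], [-1.04, 4.18], [0, 3.07], [-2.55, 2.55]. Speed limits (rad/s): [2.22, 2.22, 2.57, 3.14, 3.14, 3.14].

## Interface

Orientations are given as [roll, pitch, yaw] about the fixed x, y, z axes, in that order (R = Rz(yaw) Ry(pitch) Rx(roll)).
In Python, from station import ctrl gives the robot as it stands.
- The arm moves only by the tool send_rows, never from a script. Its argument "series" is a list of rows, each a list of 7 numbers: the turn, a rotation vector about the tool's x, y, z in degrees, then the shift along the tool's x, y, z in m, then the gripper's target within -1 to 1 (fully open at 1, half-way at 0, shut at -1). A call has 1 to 8 rows; each row is the pose to reach, as a shift and turn from the pose commanded when the call began, along the tool's axes at that moment; what a row does not reach only later rows make up. A row lasts 1/10 s, in which the tool goes at most 50 mm and 8.59 degrees, less where a joint would pass 70% of its speed; a pose out of reach is approached as far as the arm can. A call with a gripper value outside its range is refused whole. The fingers move at their own pace and stop on an object; "force" is the grip in N (left out, the last holds). Time passes only in rows, so rows that repeat a pose let the fingers close. It gives the time, the measured TCP pose, the force and the opening at its end, in the units of the state.
- ctrl.get_obs(): the state, without advancing time (a new reading comes with each control period).
- ctrl.camera(name): name is "scene" or "side" or "wrist"; returns a dict with "pixels" (384x512x3 uint8, red, green, blue), "z_map" (384x512 float32, m along the optical axis (not along the pixel's ray), 0 where there is no reading), "fov_y" (degrees; the focal length in pixels is half the picture's height over the tangent of half this angle, whatever the lens; pixels are square), "cx", "cy" (the principal point, pixels), "R" (3x3) and "t" (3): a world point X has camera coordinates R X + t. Camera axes: x right, y down, z forward; pixel columns grow to the right and rows downward; lengths in m; the calibration is good to about 2 mm. A picture is of the moment at which its call begins.
- ctrl.hand_in(): hands the job in, once; it reports no verdict.
The state is a dict: "time_s": time; "qpos": joint angles; "joint_vel": joint speeds; "tau": joint torques, N m; "ee_pos": TCP position; "eef_rot": TCP orientation; "force": force on the tool from outside, world axes, zero at the start; "moment": the same for the moment, N m; "grip_width": finger opening in m.
Only numpy, scipy, OpenCV 4.12 (cv2) and the standard library are available. Lean on these libraries where they do the work, as an engineer would, in place of code of your own. Each camera call takes 0.05 s, during which the arm holds its last target.

## Task

Slide the lid of the large parts case (the one with the bar handle) fully open, away from the robot, and let go of it. The tab on the lid works a hidden catch: it may or may not be holding the lid, nobody can tell by looking, so try the lid first; if it will not budge, push the tab across to the other end of its slot and slide the lid again. Leave the smaller case with the round knob shut.

Things in the scene. Friction and masses are not known exactly. Their poses are not given: they have to be found in the camera images.
- large_handle (a point): Middle of the top edge of the bar handle on the large case's lid: solid upright steel bar, 70 mm long across the lid (y), 12 thick (x), top 30 above the lid. Axes are the case's: x the way the lid opens (away from the robot, turned up to 15 degrees), y left, z up. It stands on the lid's centre line, 50 mm along x from the case's middle, and moves with the lid.
- large_tab_top (a point): Centre of the top of the catch tab on the same lid: steel block 16 (x) by 20 (y) mm, top 30 above the lid, 90 mm behind the handle (-x). Slides only along y, 40 mm, 20 to each side of the lid's centre line; 1.5 N friction, stays put. Starts at its right end (-y). At one end, it is unknown which, it holds the lid; at the other the lid is free. Axes as above.
- large_lid (a joint): Opening of the large case's lid in m: 0 shut (as at the start), 0.10 fully open, at its stop. Needs about 3 N, stays where left; held by the catch it gives only 4 mm, then stops hard. Grey steel case 240 (x) by 150 (y) by 75 mm high, fixed to the bench; flat 6 mm lid, its top 81 mm above the bench, with the bar handle and the tab on it.
- small_lid (a joint): Opening of the smaller case's lid in m: 0 shut, as it must stay. Grey case 200 by 100 by 55 mm high with a round knob 32 mm across and 30 high and a similar tab; it stands beside the large case, on either side.
Not all that is in view belongs to the job. What is shaped like the part that bears small_lid but orange or yellow is not meant.

How it is judged:
At the end, for the whole second after the job is handed in: The large case's lid is slid open by more than 85 mm of its 100 mm and at rest; the small case's lid is still shut (within 15 mm) (value of joint large_lid above 0.085 m and velocity of joint large_lid below 0.01 m/s and value of joint small_lid below 0.015 m); the robot touches nothing.
It fails at once if the small case's lid is slid open by 15 mm or more (value of joint small_lid above 0.015 m).
It also fails if it takes over 40 s, if anything falls off the work surface, if the arm or the gripper's body presses on something with over 40 N, if the wrist force passes 120 N, or if a joint passes its speed limit or range.

## Working session

There is one attempt and no reset: what is moved stays moved. The work goes in short steps, Python scripts to look and compute and a tool call to move; the robot and the scene stay as the last step left them, time stands still between calls to the robot, and variables do not carry over. Pictures are saved under pics/ and viewed, and the job is handed in when it is done.

Besides the shell and the picture viewer there is one more tool, called after "Call:" by a JSON object that holds its "name" and its "arguments", one argument or row to a line. send_rows: Moves the arm, as the interface text tells. Its arguments: {"type":"object","properties":{"series":{"type":"array"},"force":{"type":"number"}},"required":["series"]}

```bash
mkdir -p pics
cat > h.py <<'E'
import numpy as np, cv2
from station import ctrl
def cam(n):
    c=ctrl.camera(n); c['f']=192/np.tan(np.radians(c['fov_y'])/2); return c
def cloud(c):
    z=c['z_map']; v,u=np.mgrid[:z.shape[0],:z.shape[1]]
    P=np.stack([(u-c['cx'])/c['f']*z,(v-c['cy'])/c['f']*z,z],-1)
    W=(P-c['t'])@np.array(c['R']); W[z==0]=np.nan; return W
def save(n,im): cv2.imwrite('pics/'+n+'.png',cv2.cvtColor(im,cv2.COLOR_RGB2BGR))
E
python3 - <<'E'
from h import *
o=ctrl.get_obs(); print({k:np.round(v,3) for k,v in o.items()})
for n in ['scene','side']:
    c=cam(n); save(n+'0',c['pixels']); np.savez(n+'0.npz',**c); print(n,c['fov_y'],-np.array(c['R']).T@c['t'])
E
```

```text
{'time_s': np.float64(0.0), 'qpos': array([-1.238,  0.3  ,  1.522, -0.   ,  1.321, -0.067]), 'joint_vel': array([ 0.002,  0.001, -0.001,  0.001,  0.002, -0.   ]), 'tau': array([ 0.0000e+00, -5.3181e+01, -3.5274e+01,  7.1000e-02,  2.4000e-02,
       -0.0000e+00]), 'ee_pos': array([ 0.214, -0.506,  0.224]), 'eef_rot': array([-3.14, -0.  ,  0.4 ]), 'force': array([-0.135,  0.034, -0.179]), 'moment': array([ 0.006, -0.02 , -0.025]), 'grip_width': np.float64(0.094)}
scene 54.930750515768125 [ 1.0758572  -0.41539018  0.5421711 ]
side 48.3227636965756 [0.40576543 0.7621398  0.87686781]
```

View pics/scene0.png

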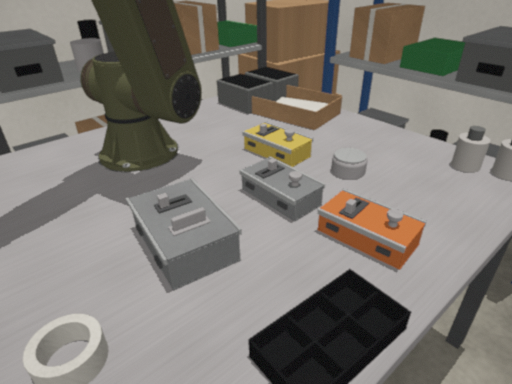

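View pics/side0.png

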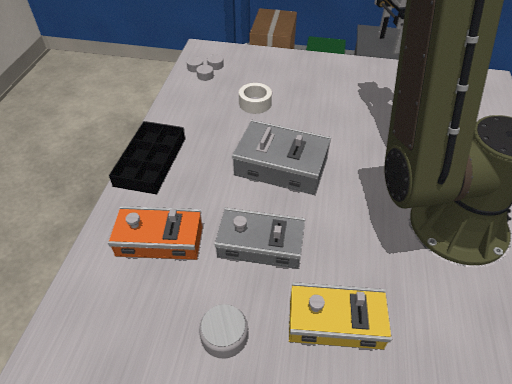

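The scene view shows the large grey case with its bar handle at (188,220) and tab at (163,200). The small grey case with the round knob is at (283,185), and orange (370,225) and yellow (277,143) cases also carry knobs. Only the grey case at (188,220) has a bar handle, so that is the large case. In the side view it is at (282,155), with the handle at (265,138) and the tab at (297,147). I'll measure it next and check an enlarged crop.

Run:
```python
from h import *
crops=[]
for n,box in [('scene',(110,170,250,285)),('side',(220,110,345,200))]:
    c=dict(np.load(n+'0.npz')); W=cloud(c)
    x0,y0,x1,y1=box; cr=c['pixels'][y0:y1,x0:x1]; crops.append(cv2.resize(cr,(400,int(400*cr.shape[0]/cr.shape[1])),interpolation=cv2.INTER_CUBIC))
    M=np.zeros(W.shape[:2],bool); M[y0:y1,x0:x1]=1
    z=W[...,2]
    lid=M&(z>.074)&(z<.088)
    k,l,s,ce=cv2.connectedComponentsWithStats(lid.astype(np.uint8)); i=1+np.argmax(s[1:,4]); lid=l==i
    r=cv2.minAreaRect(W[lid][:,:2].astype(np.float32)*1000); print(n,'lid',r,np.median(z[lid]))
    top=M&(z>.098)&(z<.125)
    k,l,s,ce=cv2.connectedComponentsWithStats(top.astype(np.uint8))
    for i in range(1,k):
        if s[i,4]<8: continue
        p=W[l==i]; print(s[i],np.round(ce[i]),'mean',p.mean(0).round(4),'min',p.min(0).round(4),'max',p.max(0).round(4),cv2.minAreaRect(p[:,:2].astype(np.float32)*1000))
h=max(a.shape[0] for a in crops)
save('crop0',np.hstack([np.pad(a,((0,h-a.shape[0]),(0,0),(0,0))) for a in crops]))
```

```text
scene lid ((486.05877685546875, -128.80433654785156), (162.534912109375, 243.26083374023438), 81.53327941894531) 0.08168069318503594
[157 193  12  11  91] [163. 198.] mean [ 0.4473 -0.1439  0.1072] min [ 0.4338 -0.1531  0.0981] max [ 0.453  -0.1337  0.113 ] ((443.6326904296875, -142.44723510742188), (19.741138458251953, 17.129314422607422), 81.69441223144531)
[171 207  35  19 291] [188. 216.] mean [ 0.5384 -0.1386  0.107 ] min [ 0.526  -0.1715  0.0981] max [ 0.5474 -0.1028  0.1134] ((536.3475341796875, -136.70184326171875), (69.14788055419922, 13.929749488830566), 81.91317749023438)
side lid ((482.8194274902344, -129.041015625), (171.5164031982422, 241.472900390625), 81.4193344116211) 0.08198350572383617
[260 127  11  19 106] [265. 136.] mean [ 0.5313 -0.13    0.1089] min [ 0.5222 -0.1687  0.0981] max [ 0.5418 -0.0982  0.1152] ((531.6338500976562, -133.5723876953125), (71.66071319580078, 12.611507415771484), 82.30066680908203)
[296 135   7   9  51] [299. 139.] mean [ 0.4391 -0.138   0.1079] min [ 0.431  -0.1504  0.0985] max [ 0.4476 -0.1301  0.1151] ((439.5715026855469, -140.62338256835938), (20.74738311767578, 15.004579544067383), 81.11466979980469)
```

View pics/crop0.png

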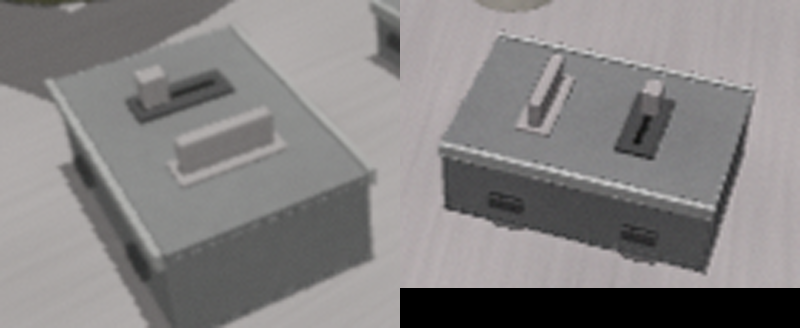

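The crop confirms it: a bar handle, with the tab at the right (-y) end of its slot. The case's yaw is about -8.3°, the handle is at about (0.534,-0.135) and the tab at (0.4415,-0.1415). I'll move the closed fingers above the gap behind the handle.

Call:
{"name": "send_rows", "arguments": {
  "series": [
    [0,0,8,0.05,-0.029,0,-1],
    [0,0,16,0.1,-0.059,0,-1],
    [0,0,24,0.15,-0.088,0,-1],
    [0,0,31.2,0.2,-0.118,0,-1],
    [0,0,31.2,0.24,-0.141,0,-1],
    [0,0,31.2,0.28,-0.165,0,-1],
    [0,0,31.2,0.32,-0.188,0,-1],
    [0,0,31.2,0.36,-0.212,0,-1]
  ],
  "force": 20
}}

```text
time_s: 0.9
ee_pos: [0.4489, -0.1897, 0.2244]
eef_rot: [-3.142, 0.0, -0.145]
force: [-0.3, -0.6, 0.2]
grip_width: 0.0332
```

Call:
{"name": "send_rows", "arguments": {
  "series": [
    [0,0,0,0.025,-0.035,0,-1],
    [0,0,0,0.025,-0.046,0.02,-1],
    [0,0,0,0.025,-0.046,0.05,-1],
    [0,0,0,0.025,-0.046,0.08,-1],
    [0,0,0,0.025,-0.046,0.1,-1],
    [0,0,0,0.025,-0.046,0.113,-1],
    [0,0,0,0.025,-0.046,0.113,-1],
    [0,0,0,0.025,-0.046,0.113,-1]
  ]
}}

```text
time_s: 1.7
ee_pos: [0.4798, -0.1498, 0.1121]
eef_rot: [3.141, -0.001, -0.145]
force: [0.2, 0.5, 0.4]
grip_width: 0.0001
```

Run:
```python
from h import *
a=cam('side')['pixels'][100:220,200:360]; b=cam('scene')['pixels'][150:270,110:270]
save('c1',np.hstack([cv2.resize(x,(400,300),interpolation=cv2.INTER_CUBIC) for x in (a,b)]))
o=ctrl.get_obs(); print(o['ee_pos'],o['force'])
```

```text
[ 0.48000161 -0.14994507  0.11254531] [-1.234174   -0.18658194 -1.03518206]
```

View pics/c1.png

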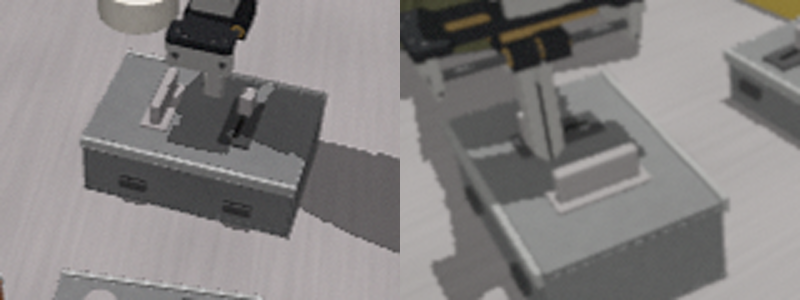

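The fingers are down in the gap, but about 23 mm right of the centre line, because the earlier moves fell short. I'll centre them and then push gently.

Call:
{"name": "send_rows", "arguments": {
  "series": [
    [0,0,0,0,-0.012,0.002,-1],
    [0,0,0,0.005,-0.023,0.003,-1],
    [0,0,0,0.015,-0.023,0.003,-1],
    [0,0,0,0.025,-0.023,0.003,-1],
    [0,0,0,0.032,-0.023,0.003,-1],
    [0,0,0,0.034,-0.023,0.003,-1]
  ]
}}

```text
time_s: 2.4
ee_pos: [0.5173, -0.1321, 0.1083]
eef_rot: [3.142, 0.0, -0.145]
force: [0.5, -1.2, 0.2]
grip_width: 0.0003
```

Call:
{"name": "send_rows", "arguments": {
  "series": [
    [0,0,0,0.002,0,0,-1],
    [0,0,0,0.004,0,0,-1],
    [0,0,0,0.006,0,0,-1]
  ]
}}

```text
time_s: 2.7
ee_pos: [0.5221, -0.1328, 0.1083]
eef_rot: [3.142, 0.001, -0.145]
force: [-3.4, -1.6, -0.9]
grip_width: 0.0003
```

In contact at about 3.4 N.

Call:
{"name": "send_rows", "arguments": {
  "series": [
    [0,0,0,0.002,0,0,-1],
    [0,0,0,0.004,0,0,-1],
    [0,0,0,0.004,0,0,-1]
  ]
}}

```text
time_s: 3.0
ee_pos: [0.5236, -0.133, 0.1082]
eef_rot: [-3.141, 0.008, -0.145]
force: [-27.1, 2.6, 16.0]
grip_width: 0.0004
```

The lid stopped hard after about 4 mm at 27 N, so the catch is holding it. I'll back off, lift over, and come down on the -y side of the tab.

Call:
{"name": "send_rows", "arguments": {
  "series": [
    [0,0,0,-0.01,0,0,-1],
    [0,0,0,-0.02,0,-0.01,-1],
    [0,0,0,-0.02,0,-0.035,-1],
    [0,0,0,-0.04,0.025,-0.045,-1],
    [0,0,0,-0.06,0.04,-0.045,-1],
    [0,0,0,-0.075,0.052,-0.045,-1],
    [0,0,0,-0.075,0.052,-0.045,-1],
    [0,0,0,-0.075,0.052,-0.045,-1]
  ]
}}

```text
time_s: 3.8
ee_pos: [0.4451, -0.174, 0.1538]
eef_rot: [3.141, -0.001, -0.145]
force: [0.3, -0.7, 0.6]
grip_width: 0.0005
```

Run:
```python
from h import *
A=cam('side');a=A['pixels'][100:220,200:360]; b=cam('scene')['pixels'][150:270,110:270]
save('c2',np.hstack([cv2.resize(x,(400,300),interpolation=cv2.INTER_CUBIC) for x in (a,b)]))
o=ctrl.get_obs(); p=o['ee_pos'];d=p[:2]-[.534,-.135]; c,s=np.cos(-.145),np.sin(-.145); print(p,o['force'],'case rel',d@[c,s],d@[-s,c])
W=cloud(A);z=W[...,2];M=np.zeros_like(z,bool);M[110:200,220:345]=1;M&=(z>.098)&(z<.114)
k,l,st,ce=cv2.connectedComponentsWithStats(M.astype(np.uint8))
for i in range(1,k):
    if st[i,4]>8:
        q=W[l==i][:,:2]-[.534,-.135]; q=np.c_[q@[c,s],q@[-s,c]]; print(st[i],q.min(0).round(4),q.max(0).round(4))
```

```text
[ 0.44530709 -0.1736167   0.15353806] [ 0.60236645 -0.2453565  -0.13585355] case rel -0.08218233873541105 -0.051026909916948686
[259 126  11  20  99] [-0.0055 -0.0378] [0.006  0.0355]
[294 134   8   9  50] [-0.0971 -0.0309] [-0.0809 -0.0088]
```

View pics/c2.png

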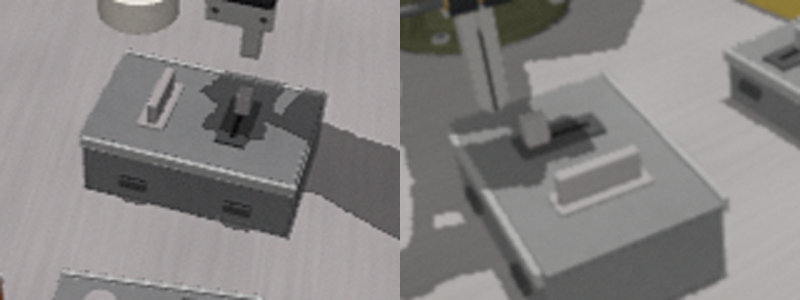

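The tab is at case x -88 mm and the finger at -82, y -51 mm. I'll shift back 6 mm, lower, and push the tab toward +y.

Call:
{"name": "send_rows", "arguments": {
  "series": [
    [0,0,0,-0.006,0.001,0.02,-1],
    [0,0,0,-0.006,0.001,0.035,-1],
    [0,0,0,-0.006,0.001,0.044,-1],
    [0,0,0,-0.006,0.001,0.044,-1],
    [0,0,0,-0.006,-0.008,0.044,-1],
    [0,0,0,-0.006,-0.018,0.044,-1],
    [0,0,0,-0.006,-0.028,0.044,-1],
    [0,0,0,-0.006,-0.036,0.044,-1]
  ]
}}

```text
time_s: 4.7
ee_pos: [0.4444, -0.1365, 0.11]
eef_rot: [3.141, -0.001, -0.144]
force: [1.4, -2.1, 0.6]
grip_width: 0.0004
```

Call:
{"name": "send_rows", "arguments": {
  "series": [
    [0,0,0,0,-0.004,0,-1],
    [0,0,0,0,-0.008,0,-1],
    [0,0,0,0,-0.01,0,-1],
    [0,0,0,0,-0.01,0,-1]
  ]
}}

```text
time_s: 5.1
ee_pos: [0.4453, -0.1273, 0.1094]
eef_rot: [-3.141, 0.0, -0.145]
force: [0.6, 0.3, 1.0]
grip_width: 0.0001
```

Call:
{"name": "send_rows", "arguments": {
  "series": [
    [0,0,0,0,-0.002,0,-1],
    [0,0,0,0,-0.004,0,-1],
    [0,0,0,0,-0.004,0,-1]
  ]
}}

```text
time_s: 5.4
ee_pos: [0.4457, -0.1243, 0.1094]
eef_rot: [3.14, 0.0, -0.145]
force: [-2.2, -8.6, -1.2]
grip_width: 0.0005
```

```bash
cat > look.py <<'E'
from h import *
import sys
def look(name):
    A=cam('side');B=cam('scene');a=A['pixels'][100:220,200:360]; b=B['pixels'][150:270,110:270]
    save(name,np.hstack([cv2.resize(x,(400,300),interpolation=cv2.INTER_CUBIC) for x in (a,b)]))
    o=ctrl.get_obs(); p=o['ee_pos'];d=p[:2]-[.534,-.135]; c,s=np.cos(-.145),np.sin(-.145); print(p,o['force'],'case rel',d@[c,s],d@[-s,c])
    for C,(x0,y0,x1,y1) in ((A,(200,100,345,200)),(B,(110,170,260,290))):
        W=cloud(C);z=W[...,2];M=np.zeros_like(z,bool);M[y0:y1,x0:x1]=1;M&=(z>.098)&(z<.114)
        k,l,st,ce=cv2.connectedComponentsWithStats(M.astype(np.uint8))
        for i in range(1,k):
            if st[i,4]>8:
                q=W[l==i][:,:2]-[.534,-.135]; q=np.c_[q@[c,s],q@[-s,c]]; print(st[i],q.min(0).round(4),q.max(0).round(4))
look(sys.argv[1])
E
python3 look.py c3
```

```text
[ 0.44570997 -0.12431239  0.10940843] [-2.25672367 -8.90666679  0.37046429] case rel -0.08890778908903747 -0.0021817907599611104
[259 126  11  20  97] [-0.0054 -0.0394] [0.0061 0.0353]
[290 140  12  13  68] [-0.1009 -0.0144] [-0.0801  0.0308]
[164 188  23  14 160] [-0.0967 -0.0154] [-0.0746  0.0287]
[172 208  34  19 298] [-0.001  -0.0362] [0.0125 0.0328]
```

View pics/c3.png

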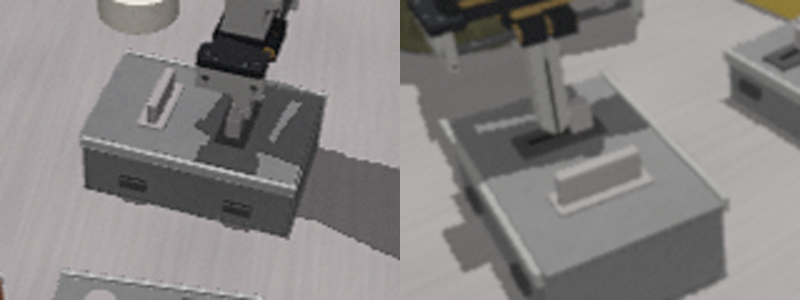

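The tab is at the left end of its slot (y edge +30 mm, 9 N on the stop). Now back to the handle.

Call:
{"name": "send_rows", "arguments": {
  "series": [
    [0,0,0,0,0.01,0,-1],
    [0,0,0,0,0.01,-0.02,-1],
    [0,0,0,0,0.01,-0.045,-1],
    [0,0,0,0.025,0.0,-0.045,-1],
    [0,0,0,0.055,-0.002,-0.045,-1],
    [0,0,0,0.055,-0.002,-0.045,-1],
    [0,0,0,0.055,-0.002,-0.02,-1],
    [0,0,0,0.055,-0.002,0.0,-1]
  ]
}}

```text
time_s: 6.3
ee_pos: [0.5, -0.1297, 0.1084]
eef_rot: [-3.141, 0.0, -0.145]
force: [0.3, -1.1, 0.1]
grip_width: 0.0003
```

Call:
{"name": "send_rows", "arguments": {
  "series": [
    [0,0,0,0,0,0.001,-1],
    [0,0,0,0.008,0,0.001,-1],
    [0,0,0,0.016,0,0.001,-1],
    [0,0,0,0.021,0,0.001,-1]
  ]
}}

```text
time_s: 6.7
ee_pos: [0.5226, -0.1329, 0.1095]
eef_rot: [3.141, -0.002, -0.145]
force: [-13.5, 1.1, 9.6]
grip_width: 0.0005
```

Call:
{"name": "send_rows", "arguments": {
  "series": [
    [0,0,0,0.002,0,0,-1],
    [0,0,0,0.004,0,0,-1],
    [0,0,0,0.006,0,0,-1]
  ]
}}

```text
time_s: 7.0
ee_pos: [0.5273, -0.1334, 0.1086]
eef_rot: [-3.142, 0.0, -0.145]
force: [-2.8, 0.1, 1.9]
grip_width: 0.0005
```

The lid now moves at about 3 N, so it is free. I'll slide it open.

Call:
{"name": "send_rows", "arguments": {
  "series": [
    [0,0,0,0.008,0,0,-1],
    [0,0,0,0.018,0,0,-1],
    [0,0,0,0.028,0,0,-1],
    [0,0,0,0.038,0,0,-1],
    [0,0,0,0.048,0,0,-1],
    [0,0,0,0.058,0,0,-1],
    [0,0,0,0.066,0,0,-1],
    [0,0,0,0.072,0,0,-1]
  ]
}}

```text
time_s: 7.8
ee_pos: [0.5993, -0.144, 0.1083]
eef_rot: [3.142, -0.0, -0.145]
force: [-5.1, -1.1, 1.6]
grip_width: 0.0002
```

Call:
{"name": "send_rows", "arguments": {
  "series": [
    [0,0,0,0.005,0,0,-1],
    [0,0,0,0.01,0,0,-1],
    [0,0,0,0.014,0,0,-1],
    [0,0,0,0.017,0,0,-1],
    [0,0,0,0.017,0,0,-1]
  ]
}}

```text
time_s: 8.3
ee_pos: [0.6159, -0.1462, 0.1085]
eef_rot: [-3.141, -0.001, -0.145]
force: [-1.3, 0.5, 0.6]
grip_width: 0.0007
```

Call:
{"name": "send_rows", "arguments": {
  "series": [
    [0,0,0,0.002,0,0,-1],
    [0,0,0,0.004,0,0,-1],
    [0,0,0,0.004,0,0,-1]
  ]
}}

```text
time_s: 8.6
ee_pos: [0.6181, -0.1465, 0.1085]
eef_rot: [-3.141, 0.004, -0.145]
force: [-15.4, 1.5, 8.1]
grip_width: 0.0006
```

Call:
{"name": "send_rows", "arguments": {
  "series": [
    [0,0,0,-0.012,0,0,-1],
    [0,0,0,-0.025,0,0,-1],
    [0,0,0,-0.025,0,-0.02,-1],
    [0,0,0,-0.025,0,-0.06,-1],
    [0,0,0,-0.025,0,-0.1,-1],
    [0,0,0,-0.025,0,-0.12,-1],
    [0,0,0,-0.025,0,-0.12,-1]
  ]
}}

```text
time_s: 9.3
ee_pos: [0.5958, -0.1434, 0.232]
eef_rot: [3.141, -0.006, -0.145]
force: [0.6, 0.1, 0.1]
grip_width: 0.0005
```

```bash
python3 look.py c4
python3 - <<'E'
from h import *
save('s4',cam('scene')['pixels'])
E
```

```text
[ 0.5945967  -0.14309811  0.22783018] [ 0.4017586  -0.52993682 -0.75937353] case rel 0.061130910510353215 0.0007426320542238947
[226 119  12  20 103] [ 0.0905 -0.0354] [0.1029 0.0358]
[256 136   8   8  49] [-0.0006  0.0126] [0.0163 0.0316]
[194 210  12  11 105] [0.0045 0.0084] [0.0223 0.0284]
[192 233  37  23 348] [ 0.0956 -0.0364] [0.1096 0.0328]
```

View pics/s4.png

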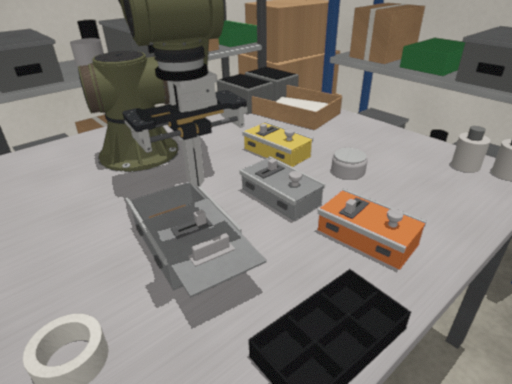

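The lid is open: the handle is now at (212,248) in the scene view, about 100 mm further along than at the start. The fingers are clear above it, and the small grey case at (283,185) is unchanged and shut.

Run:
```python
from h import *
print(ctrl.get_obs()['joint_vel'].round(3)); ctrl.hand_in()
```

```text
[-0.001  0.01   0.007  0.001  0.003 -0.002]
the job is handed in; nothing more can be done
```

The large case's lid is fully open, the arm is clear of it, and I've handed the job in; it reported no verdict.

- **First try:** I pushed the handle with closed fingers. The lid gave about 4 mm and stopped hard at 27 N, so the catch was holding it.
- **Catch:** I pushed the tab across to the left end of its slot. The camera showed it at about +20 mm, and the force reached 9 N at the end stop.
- **Second try:** The lid then slid at about 3–5 N until it met its stop at 15 N. I backed off and lifted the fingers clear.

**Last checks:**
- The side camera puts the handle about 97 mm from where I first measured it, and the scene camera about 103 mm. They disagree by about 6 mm, as they did before the lid moved, and both are above the 85 mm needed.
- The small case looked shut and unmoved in the last picture; I did not measure it.
- The force on the tool was under 1 N with the fingers clear. The clock read about 9.3 s after the last move, and no check failed.

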